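Hang the viewing frame on the sight arm, slide it to the band, extend the arm and hold it

TASK

Hook the small wooden viewing frame onto the bare end of the telescoping sight arm's rail, close to the knob, slide it along the rail until the black band shows midway between its two hook straps, and let go of it. Then press the steel lock button fully down, and pull the sight arm out by its knob until its pointer is level with the brass index clip on the scale. The sight arm springs back if it is let go, so finish still holding the knob there, with the frame hanging on the band and the jar, spool and eraser left alone.

Things in the scene. Friction and masses are not known exactly. Their poses are not given: they have to be found in the camera images.
- view_frame: loose upright wooden frame, 8 x 100 x 72 mm (x, y, z), border 14 mm, with a steel hanger bracket, 120 g in all. Origin: centre of its underside; y along its width, x through its thickness. When hung its underside is 48 mm above the table, the frame on the far side of the rail (+x of the rail), the front lip on the robot's side; the hook lowers straight down over the rail
- tab_grip (a point): centre of the frame's steel grip tab (frame x = -16, y = 0, z = 114 mm): a plate 10 mm thick in x, 38 mm wide in y, 34 mm high, with a black centre line; axes as view_frame
- hook_seat (a point): middle of the inner top of the frame's hook (frame x = -16, y = 0, z = 92 mm), lies on the rail's top when hung. The hook is an inverted U of two straps, each 8 mm wide, at y = -15 and +15 mm (22 mm clear gap between), open downward, 24 mm wide inside in x (12 mm either side of this point); front lip ends 18 mm below this point. Axes as view_frame
- rest: fixed wooden block 60 x 100 x 40 mm (x, y, z), origin under its centre, with a slot along y, 10 mm wide and 28 mm deep, in which the frame starts, underside 12 mm above the table, leaning up to a few degrees: lift it straight up
- rail_mark (a point): centre of the rail's top face at the 6 mm wide black band, 140 mm above the table; moves with the sight arm. y points along the rail outward to the knob (the way the sight arm extends), x level across it away from the robot. Rail: flat bar 14 mm wide, 16 mm high, bare from the collar to 239 mm out, where the knob begins. The band is 60 to 120 mm out from the collar's mouth
- boom: the telescoping sight arm (rail, knob, pointer); origin at its black upright knob on the rail's outer end, 255 mm from the collar's mouth with it fully in: over the rail's middle at the height of its top face (140 mm above the table); axes as rail_mark. Knob 18 mm in x, 26 mm in y, top 30 mm above the origin; a socket 20 x 32 mm (x, y) reaches from 2 mm above to 18 mm below the origin
- pointer (a point): tip of the dark cross pointer on the sight arm's inner end, over the open scale channel; moves with the sight arm. The sight arm starts fully in and locked and comes out up to 120 mm. A spring pulls it home with about 3 N when in, 5 N when 110 mm out. It cannot be pulled out until the lock button has been pressed
- lock_top (a point): centre of the top of the steel lock button, 24 mm across, on the black collar (52 x 50 mm) at the root of the rail; top 171 mm above the table, 10 mm proud of the collar
- lock_button (a joint): travel of the lock button in m: 0 up (locked), 0.007 fully down (released). It moves straight down under about 4 N and stays where it is left. The sight arm is free from about 0.005
- index_tip (a point): tip of the brass index clip on the robot's side of the scale channel; fixed during a run, y points along the sight arm outward. It stands 50 to 110 mm further out than the pointer's starting place; the scale has a line every 10 mm. The sight arm is at the mark when the pointer's tip is at the same y as the index tip
- jar: bystander: round brown glass jar with a light cap, 52 mm across, 73 mm high, origin under its centre; stands beyond the rail
- spool: bystander: thread spool, 31 mm across, 40 mm high, origin under its centre; stands on the robot's side of the rail
- rubber_eraser: bystander: eraser, 25 x 43 x 15 mm, origin under its centre; lies on the robot's side of the rail

How it is judged:
By the outcome, as a careful person would: the job done as asked, in the order asked, and still so for the second after the job is handed in, while the arm keeps its last pose, push and grip.
It also fails if it takes over 61 s, if anything falls off the work surface, if the arm or the gripper's body presses on something with over 40 N, if the wrist force passes 120 N, or if a joint passes its speed limit or range.

ROBOT

A 6-joint arm with a two-finger parallel gripper is mounted at the origin on the work surface; the furniture and walls round the work are solid. World frame = base frame: x ahead of the robot, y to its left, z up, the work surface at z = 0. Lengths are in m, angles in rad, forces in N, time in s.
With the tool pointing down it reaches from about 0.25 to 0.775 m from the base axis. Payload 4 kg.
Tool frame: the origin (TCP) lies at the very end of the fingers, on their centre line; the grasp point (between the pads) lies tcp_to_grasp behind it (tcp_to_grasp is the distance from the TCP to the grasp point, in m); z points along the fingers, y is the direction in which the jaws open and shut (so a half turn about z gives the same grasp; the last joint's range is limited). The gripper opens to 94 mm and grips with 3 to 60 N. Pads are 16 mm wide; open, the fingers measure 119 mm over their backs; the gripper's body (75 mm by 177 mm) begins 78 mm behind the grasp point.
Start: joints at [1.236, 0.087, 1.371, -0, 1.684, -0.103], TCP at [0.126, 0.535, 0.206] pointing down, gripper open.
Joint ranges: [-3.1, 3.1], [-0.76, 2.03], [0.27, 2.55], [-1.08, 4.22], [0.17, 2.65], [-2.57, 2.57]. Speed limits (rad/s): [2.79, 2.79, 3.14, 3.14, 3.14, 3.14].

INTERFACE

Orientations are given as [roll, pitch, yaw] about the fixed x, y, z axes, in that order (R = Rz(yaw) Ry(pitch) Rx(roll)).
In Python, from bench import * gives the robot as it stands.
- The arm moves only by the tool play_rows, never from a script. Its argument "rows" is a list of rows, each a list of 3 entries, a list of its own where there are three numbers: the finger opening in cm, from 0 to 9.4, then the shift along the world's x, y, z in cm, then the turn, a rotation vector about the world's x, y, z in rad. A call has 1 to 8 rows; each row is the pose to reach, as a shift and turn from the pose commanded when the call began; what a row does not reach only later rows make up. A row lasts 1/12 s, in which the tool goes at most 41.7 mm and 7.16 degrees, less where a joint would pass 70% of its speed; a pose out of reach is approached as far as the arm can. A call with a gripper value outside its range is refused whole. The fingers move at their own pace and stop on an object; the grip force is fixed at half the most. Time passes only in rows, so rows that repeat a pose let the fingers close. It gives the time, the measured TCP pose, the force and the opening at its end, in the units of the state.
- get_obs(): the state, without advancing time (a new reading comes with each control period).
- snapshot(name): name is "side" or "top"; returns a dict with "pixels" (400x640x3 uint8, red, green, blue), "fx", "fy", "cx", "cy" (pixels), "rvec" (rotation vector, rad) and "tvec" (3), from world to camera coordinates, as OpenCV has them. Camera axes: x right, y down, z forward; pixel columns grow to the right and rows downward; lengths in m; the calibration is good to about 2 mm. A picture is of the moment at which its call begins. There is no depth.
- close_job(): hands the job in, once; it reports no verdict.
Trained networks look in the newest picture that a camera, given by its name, has taken for a name from the list of things; names that differ only in an ending like _2 or _b are one class to them, and where a whole thing is asked for, a point or a joint stands for the part that bears it (a point fixed in the world has none). Each returns a list of dicts, best first, with "confidence" (0 to 1); they miss things now and then, are a little off and sometimes report something else, mostly with a low value. They report only what shows in the picture. A call takes as long as a camera call.
- silhouettes(camera, label): "mask" (400x640 bool, what is visible of it) and "point" ([row, column] in pixels, amid what is visible of it).
The state is a dict: "time": time; "joint_positions": joint angles; "qvel": joint speeds; "joint_torque": joint torques, N m; "tool_pos": TCP position; "ee_rot": TCP orientation; "wrist_force": force on the tool from outside, world axes, zero at the start; "wrist_torque": the same for the moment, N m; "width": finger opening in m.
Only numpy, scipy, OpenCV 4.12 (cv2) and the standard library are available. Lean on these libraries where they do the work, as an engineer would, in place of code of your own. Each camera call takes 0.05 s, during which the arm holds its last target. There are 200 camera calls.

## Working session

There is one attempt and no reset: what is moved stays moved. The work goes in short steps, Python scripts to look and compute and a tool call to move; the robot and the scene stay as the last step left them, time stands still between calls to the robot, and variables do not carry over. Pictures are saved under pics/ and viewed, about 8 in all and at most 12, crops included, and the job is handed in when it is done.

Besides the shell and the picture viewer there is one more tool, called after "Emit:" as name([rows], argument=value, ...), one row to a line, values as JSON. play_rows: Moves the arm, as the interface text tells. Its arguments: {"type":"object","properties":{"rows":{"type":"array"}},"required":["rows"]}

```bash
mkdir -p pics; ls; cat > h.py <<'E'
from bench import *
import numpy as np, cv2
def cam(s):
    K=np.array([[s['fx'],0,s['cx']],[0,s['fy'],s['cy']],[0,0,1.]])
    R=cv2.Rodrigues(np.array(s['rvec'],float))[0]; t=np.array(s['tvec'],float).reshape(3)
    return K,R,t
def proj(s,P):
    K,R,t=cam(s); return cv2.projectPoints(np.array(P,float).reshape(-1,1,3),cv2.Rodrigues(R)[0],t,K,None)[0].reshape(-1,2)
def at_z(s,u,v,z,ax=2):
    K,R,t=cam(s); d=R.T@np.linalg.inv(K)@[u,v,1]; c=-R.T@t
    return c+d*(z-c[ax])/d[ax]
def save(s,n,box=None,k=1):
    im=s['pixels'][:,:,::-1]
    if box: im=im[box[1]:box[3],box[0]:box[2]]
    cv2.imwrite('pics/'+n,cv2.resize(im,None,fx=k,fy=k,interpolation=cv2.INTER_CUBIC))
E
python3 - <<'E'
from h import *
print(get_obs())
for c in('side','top'):
    s=snapshot(c); save(s,c+'0.png'); np.save(c+'0.npy',s,allow_pickle=True)
    K,R,t=cam(s); print(c,-R.T@t,R[2],s['fx'])
    for l in ['view_frame','tab_grip','rest','rail_mark','boom','pointer','lock_top','index_tip','jar','spool','rubber_eraser']:
        try:
            for r in silhouettes(c,l)[:2]:
                ys,xs=np.where(r['mask']); print(l,round(r['confidence'],2),np.round(r['point']),xs.min(),xs.max(),ys.min(),ys.max())
        except Exception as e: print(l,e)
E
```

```text
pics
{'time': 0.0, 'joint_positions': array([ 1.23589613e+00,  8.79454806e-02,  1.37223534e+00, -6.85881071e-06,
        1.68357481e+00, -1.03103558e-01]), 'qvel': array([-1.08748719e-04,  7.38836556e-04,  1.68436196e-03,  7.92192607e-05,
        6.25619054e-04, -5.59665000e-04]), 'joint_torque': array([-1.70224961e-03, -3.40172982e+01, -3.02425504e+01,  7.16380868e-02,
        3.28453572e-02, -1.47696855e-04]), 'tool_pos': array([0.12618073, 0.53477806, 0.20431897]), 'ee_rot': array([-3.13944047e+00, -2.15834134e-04,  2.90979502e+00]), 'wrist_force': array([-0.55864767, -0.42311132, -0.31738503]), 'wrist_torque': array([ 0.00677809, -0.01786913,  0.00788595]), 'width': 0.09382577519907323}
side [0.5025578  0.80122126 0.65358489] [ 0.04843087 -0.8337384  -0.55003157] 395.8963645857606
view_frame 0.65 [186. 343.] 337 346 131 219
view_frame 0.63 [314. 379.] 370 399 284 361
tab_grip 0.68 [312. 381.] 370 399 285 361
tab_grip 0.5 [343. 369.] 357 394 310 365
rest 0.84 [341. 371.] 356 394 310 365
boom 0.94 [188. 343.] 337 346 131 219
pointer 0.81 [184. 343.] 337 347 130 219
lock_top 0.61 [145. 343.] 342 347 145 148
jar 0.68 [241. 272.] 261 282 225 256
jar 0.36 [316. 380.] 369 400 285 363
spool 0.81 [269. 372.] 365 378 260 281
rubber_eraser 0.61 [233. 368.] 362 377 226 238
top [0.44815387 0.0105287  1.34219879] [ 0.07545995 -0.02712464 -0.99677984] 416.31715026377003
view_frame 0.58 [247. 214.] 200 236 243 257
tab_grip 0.53 [247. 218.] 203 236 243 258
rest 0.7 [242. 225.] 203 238 234 255
rail_mark 0.52 [250. 214.] 202 235 244 257
boom 0.83 [224. 360.] 294 452 217 224
pointer 0.82 [221. 360.] 294 452 217 224
jar 0.66 [216. 398.] 393 401 216 223
jar 0.64 [170. 301.] 294 309 161 177
spool 0.62 [244. 280.] 274 285 241 250
```

View pics/side0.png

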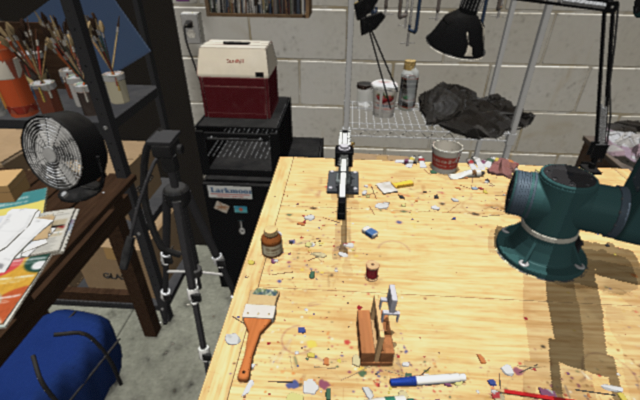

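View pics/top0.png

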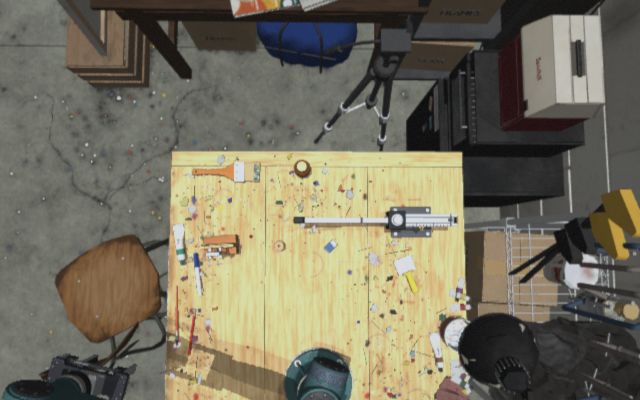

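```bash
python3 - <<'E'
from h import *
s=np.load('side0.npy',allow_pickle=True).item(); t=np.load('top0.npy',allow_pickle=True).item()
a=cv2.resize(t['pixels'][200:265,190:290,::-1],None,fx=4,fy=4,interpolation=cv2.INTER_CUBIC)
b=cv2.resize(t['pixels'][200:245,285:465,::-1],None,fx=4.4,fy=4.4,interpolation=cv2.INTER_CUBIC)
c=cv2.resize(s['pixels'][280:370,345:410,::-1],None,fx=4,fy=4,interpolation=cv2.INTER_CUBIC)
im=np.zeros((600,800,3),np.uint8); im[:198,:792]=b; im[200:460,:400]=a; im[200:560,410:670]=c
cv2.imwrite('pics/crop.png',im)
print(proj(t,[.126,.535,.204]),proj(s,[.126,.535,.204]))
for n,u,v,z in [('knob',299,219,.17),('band',362,220,.14),('button',398,219,.171),('tabtop',220,247,.14)]: print(n,at_z(t,u,v,z))
E
```

```text
[[115.12618581 361.91629546]] [[665.1980628  415.12280946]]
knob [0.50326737 0.05352337 0.17      ]
band [ 0.50146417 -0.1276489   0.14      ]
button [ 0.50273745 -0.22625333  0.171     ]
tabtop [0.42502485 0.27984773 0.14      ]
```

View pics/crop.png

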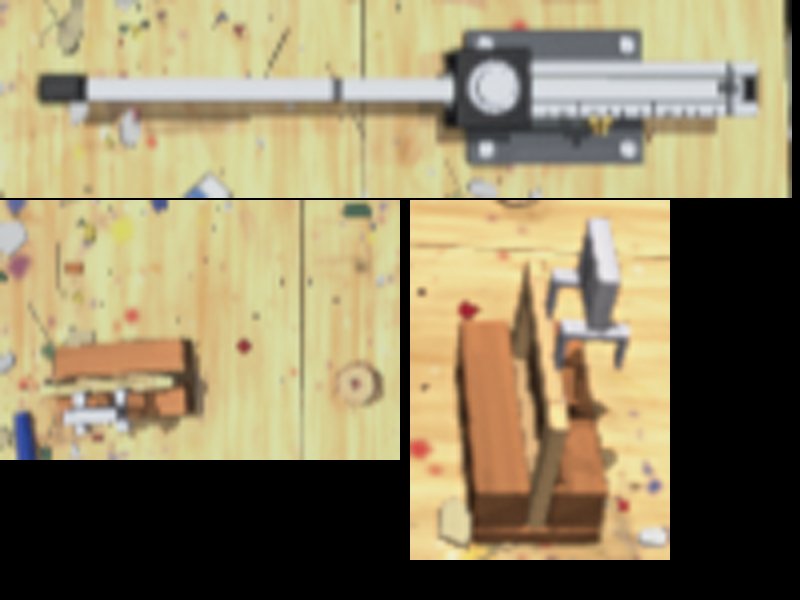

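```bash
python3 - <<'E'
from h import *
import bench
print([ (n,getattr(bench,n)) for n in dir(bench) if not n.startswith('_') and not callable(getattr(bench,n)) and 'grasp' in n.lower()])
s=np.load('side0.npy',allow_pickle=True).item(); t=np.load('top0.npy',allow_pickle=True).item()
def tri(a,b):
    P=[K@np.c_[R,tt] for K,R,tt in (cam(t),cam(s))]
    X=cv2.triangulatePoints(P[0],P[1],np.array(a,float),np.array(b,float)).ravel(); return X[:3]/X[3]
T=lambda x,y:(x/4+190,(y-200)/4+200); B=lambda x,y:(x/4.4+285,y/4.4+200); S=lambda x,y:((x-410)/4+345,(y-200)/4+280)
print('tabtop by top',at_z(t,*T(91,416),.143),'tri',tri(T(91,416),S(598,228)))
print('top ends',at_z(t,*T(66,417),.143),at_z(t,*T(116,413),.143))
print('rest far edge',at_z(t,*T(57,360),.04),at_z(t,*T(186,343),.04), 'rest near left/right',at_z(t,*T(188,405),.04))
for n,z,p in [('knob',.17,(62,88)),('band',.14,(337,90)),('railin',.14,(450,88)),('railout',.14,(90,89)),('button',.171,(492,86)),('ptr',.14,(729,88)),('idx',.14,(600,119))]: print(n,np.round(at_z(t,*B(*p),z),4))
# project side-view of hypothesised band
print(proj(s,[[.5,.05,.17],[.5,-.1276,.14]]))
E
python3 -c "import bench;print([n for n in dir(bench) if n[0]!='_'])"; 
```

```text
[('tcp_to_grasp', 0.0188)]
tabtop by top [0.40532831 0.29934907 0.143     ] tri [0.40765074 0.29836204 0.14621753]
top ends [0.40469171 0.31698589 0.143     ] [0.40738071 0.2817195  0.143     ]
rest far edge [0.44484408 0.35103032 0.04      ] [0.45768877 0.25192274 0.04      ] rest near left/right [0.40981788 0.24975725 0.04      ]
knob [0.5005 0.0533 0.17  ]
band [ 0.5001 -0.1264  0.14  ]
railin [ 0.5013 -0.2012  0.14  ]
railout [0.5011 0.036  0.14  ]
button [ 0.5012 -0.2229  0.171 ]
ptr [ 0.501  -0.3868  0.14  ]
idx [ 0.4807 -0.3003  0.14  ]
[[343.87657923 196.91100533]
 [344.7627669  170.36004363]]
['IKError', 'close_job', 'get_obs', 'silhouettes', 'snapshot', 'tcp_to_grasp']
```

Emit:
play_rows([
  [9.4,[2,-1.7,0],[0,0,-0.1]],
  [6,[5,-4,0],[0,0,-0.2]],
  [4,[8,-7,0],[0,0,-0.3]],
  [4,[11,-9.5,0],[0,0,-0.4]],
  [4,[14,-11.8,0],[0,0,-0.5]],
  [4,[14,-11.8,0],[0,0,-0.6]],
  [4,[14,-11.8,0],[0,0,-0.62]],
  [4,[14,-11.8,0],[0,0,-0.62]],
])

```text
time: 1.87
tool_pos: [0.2665, 0.4172, 0.2056]
ee_rot: [3.141, -0.001, 2.29]
wrist_force: [-0.7, 1.1, -0.6]
width: 0.0505
```

Emit:
play_rows([
  [4,[2,-1.7,0],[0,0,-0.1]],
  [4,[5,-4,0],[0,0,-0.2]],
  [4,[8,-7,0],[0,0,-0.3]],
  [4,[11,-9.5,0],[0,0,-0.4]],
  [4,[14,-11.8,0],[0,0,-0.5]],
  [4,[14,-11.8,0],[0,0,-0.6]],
  [4,[14,-11.8,0],[0,0,-0.61]],
  [4,[14,-11.8,0],[0,0,-0.61]],
])

```text
time: 2.53
tool_pos: [0.4057, 0.3002, 0.2054]
ee_rot: [-3.141, -0.0, 1.684]
wrist_force: [-0.4, -0.5, -0.7]
width: 0.0401
```

Emit:
play_rows([
  [4,[0,0,-2],[0,0,0]],
  [4,[0,0,-4],[0,0,0]],
  [4,[0,0,-5],[0,0,0]],
  [4,[0,0,-5],[0,0,0]],
])

```text
time: 2.87
tool_pos: [0.4037, 0.2996, 0.1526]
ee_rot: [-3.136, 0.002, 1.685]
wrist_force: [-0.2, 0.3, 0.0]
width: 0.0397
```

```bash
python3 - <<'E'
from h import *
s=snapshot('side'); save(s,'side1.png',(320,180,440,380),3); print(get_obs()['tool_pos'],proj(s,get_obs()['tool_pos'])-[320,180])
E
```

```text
[0.404678   0.2999275  0.15433882] [[ 75.6827575  104.47530782]]
```

View pics/side1.png

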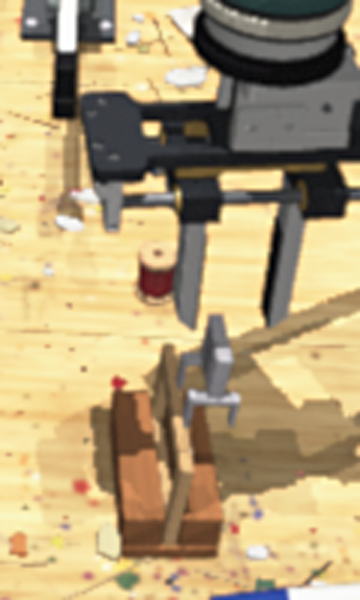

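Emit:
play_rows([
  [4,[0.3,0,-1.5],[0,0,0]],
  [4,[0.3,0,-3],[0,0,0]],
  [4,[0.3,0,-4.1],[0,0,0]],
  [4,[0.3,0,-4.1],[0,0,0]],
  [1.5,[0.3,0,-4.1],[0,0,0]],
  [0.5,[0.3,0,-4.1],[0,0,0]],
  [0.5,[0.3,0,-4.1],[0,0,0]],
  [0.5,[0.3,0,-4.1],[0,0,0]],
])

```text
time: 3.58
tool_pos: [0.4099, 0.2997, 0.1157]
ee_rot: [3.14, -0.001, 1.68]
wrist_force: [-0.0, 0.1, 0.6]
width: 0.0167
```

Emit:
play_rows([
  [0.5,[0,0,0],[0,0,0]],
  [0.5,[0,0,0],[0,0,0]],
  [0.5,[0,0,0],[0,0,0]],
  [0.5,[0,0,0],[0,0,0]],
  [0.5,[0,0,0],[0,0,0]],
  [0.5,[0,0,0],[0,0,0]],
])

```text
time: 4.08
tool_pos: [0.4108, 0.2996, 0.1156]
ee_rot: [3.138, -0.001, 1.679]
wrist_force: [5.4, -0.7, 3.4]
width: 0.0105
```

Emit:
play_rows([
  [0.5,[0,0,1],[0,0,0]],
  [0.5,[0,0,2.5],[0,0,0]],
  [0.5,[0,0,4],[0,0,0]],
  [0.5,[0,0,7],[0,0,0]],
  [0.5,[0,0,10],[0,0,0]],
  [0.5,[0,0,13],[0,0,0]],
  [0.5,[0,0,16],[0,0,-0.05]],
  [0.5,[0,0,18],[0,0,-0.1]],
])

```text
time: 4.75
tool_pos: [0.4073, 0.2994, 0.2959]
ee_rot: [-3.137, 0.0, 1.579]
wrist_force: [-0.2, 0.3, -1.0]
width: 0.0098
```

Emit:
play_rows([
  [0.5,[0,0,0],[0,0,0]],
  [0.5,[0,0,0],[0,0,0]],
  [0.5,[0,0,0],[0,0,0]],
  [0.5,[0,0,0],[0,0,0]],
])

```text
time: 5.08
tool_pos: [0.408, 0.2988, 0.2912]
ee_rot: [-3.136, 0.003, 1.581]
wrist_force: [0.3, 0.4, -1.2]
width: 0.0097
```

```bash
python3 - <<'E'
from h import *
s=snapshot('side'); t=snapshot('top'); o=get_obs(); print(o['tool_pos'],o['ee_rot'],o['width'],o['wrist_force'])
a=cv2.resize(s['pixels'][100:300,300:500,::-1],None,fx=3,fy=3,interpolation=cv2.INTER_CUBIC)
cv2.imwrite('pics/s2.png',a)
P=proj(s,o['tool_pos'])[0]; print((P-[300,100])*3)
E
```

```text
[0.40839413 0.2989293  0.29202661] [-3.13711218e+00  2.19330968e-03  1.58046798e+00] 0.009762550313527655 [ 0.45479849  0.11150091 -1.06823797]
[308.22036751 360.01321715]
```

View pics/s2.png

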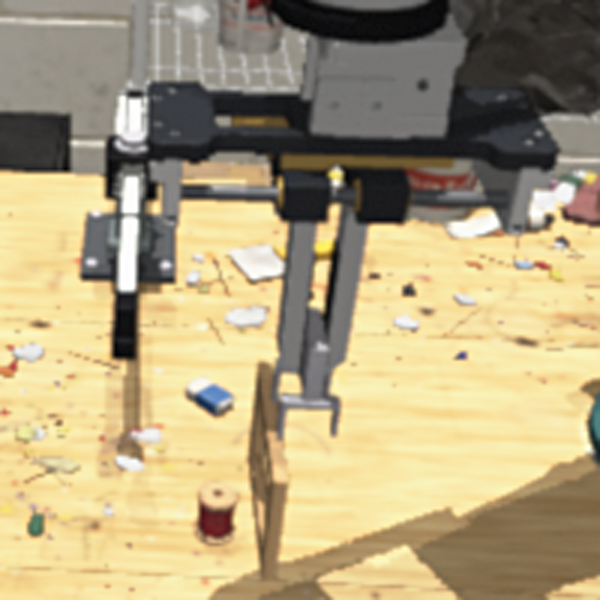

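Emit:
play_rows([
  [0.5,[0.5,-2,0],[0,0,-0.01]],
  [0.5,[1,-5,0],[0,0,-0.01]],
  [0.5,[2,-8,0],[0,0,-0.01]],
  [0.5,[3,-11,0],[0,0,-0.01]],
  [0.5,[4,-14,0],[0,0,-0.01]],
  [0.5,[5,-17,0],[0,0,-0.01]],
  [0.5,[6,-20,0],[0,0,-0.01]],
  [0.5,[7,-23,0],[0,0,-0.01]],
])

```text
time: 5.85
tool_pos: [0.479, 0.0679, 0.2934]
ee_rot: [-3.14, -0.0, 1.57]
wrist_force: [0.7, -0.5, -2.4]
width: 0.0095
```

Emit:
play_rows([
  [0.5,[1,-2,0],[0,0,0]],
  [0.5,[2,-4,0],[0,0,0]],
  [0.5,[2.4,-5.7,0],[0,0,0]],
  [0.5,[2.4,-6.1,0],[0,0,0]],
  [0.5,[2.4,-6.1,0],[0,0,0]],
  [0.5,[2.4,-6.1,0],[0,0,0]],
  [0.5,[2.4,-6.1,0],[0,0,0]],
])

```text
time: 6.43
tool_pos: [0.503, 0.0094, 0.2944]
ee_rot: [-3.141, -0.001, 1.571]
wrist_force: [0.5, 1.0, -2.7]
width: 0.0097
```

```bash
python3 - <<'E'
from h import *
s=snapshot('side'); t=snapshot('top'); o=get_obs(); print(o['tool_pos'],o['ee_rot'],o['width'],o['wrist_force'])
a=cv2.resize(s['pixels'][80:280,270:420,::-1],None,fx=3,fy=3,interpolation=cv2.INTER_CUBIC)
b=cv2.resize(t['pixels'][190:250,280:400,::-1],None,fx=2.8,fy=2.8,interpolation=cv2.INTER_CUBIC)
im=np.zeros((600,800,3),np.uint8); im[:600,:450]=a; im[:168,460:796]=b
cv2.imwrite('pics/s3.png',im)
p=o['tool_pos']
# seat: tip is 8+ mm above (frame z~103.6)
seat=p-[0,0,.0116]
for n,q in [('tcp',p),('seat',seat),('knobtop',[.501,.0533,.17]),('railout',[.501,.036,.14]),('railmid',[.501,-.0,.14])]: print(n,(proj(s,q)[0]-[270,80])*3)
E
```

```text
[0.50306167 0.0094045  0.2946424 ] [ 3.14132790e+00 -3.09281994e-04  1.57154688e+00] 0.009728048958991441 [-0.23648553  0.14931237 -1.49151099]
tcp [224.55127638 175.12997814]
seat [223.96799302 189.8237686 ]
knobtop [220.20885779 353.06395895]
railout [219.3230965  373.43325403]
railmid [220.26282306 348.37951849]
```

View pics/s3.png

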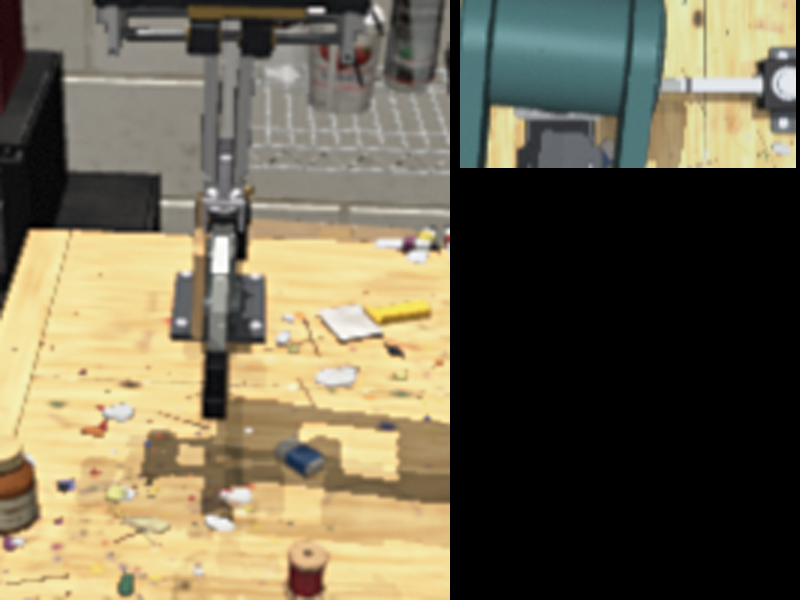

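Emit:
play_rows([
  [0.5,[0,0,-2],[0,0,0]],
  [0.5,[0,0,-5],[0,0,0]],
  [0.5,[0,0,-8],[0,0,0]],
  [0.5,[0,0,-10],[0,0,0]],
  [0.5,[0,0,-11],[0,0,0]],
  [0.5,[0,0,-11],[0,0,0]],
  [0.5,[0,0,-11],[0,0,0]],
])

```text
time: 7.12
tool_pos: [0.5032, 0.0087, 0.1851]
ee_rot: [-3.141, -0.0, 1.571]
wrist_force: [-0.1, -0.8, -1.2]
width: 0.0095
```

Emit:
play_rows([
  [0.5,[0,0,-0.5],[0,0,0]],
  [0.5,[0,0,-1],[0,0,0]],
  [0.5,[0,0,-1.5],[0,0,0]],
  [0.5,[0,0,-2],[0,0,0]],
  [0.5,[0,0,-2.2],[0,0,0]],
  [0.5,[0,0,-2.4],[0,0,0]],
  [0.5,[0,0,-2.4],[0,0,0]],
])

```text
time: 7.7
tool_pos: [0.5031, 0.0083, 0.1599]
ee_rot: [-3.141, -0.0, 1.57]
wrist_force: [0.1, 0.5, -1.5]
width: 0.0095
```

```bash
python3 - <<'E'
from h import *
s=snapshot('side'); o=get_obs(); print(o['tool_pos'],o['ee_rot'],o['width'],o['wrist_force'])
a=cv2.resize(s['pixels'][110:240,290:400,::-1],None,fx=5,fy=5,interpolation=cv2.INTER_CUBIC)[:600]
cv2.imwrite('pics/s4.png',a)
E
```

```text
[0.5032157  0.00829202 0.16024415] [-3.14115732e+00 -6.37215433e-05  1.56972532e+00] 0.00952832701265741 [-0.29876124 -0.09312163 -1.10928764]
```

View pics/s4.png

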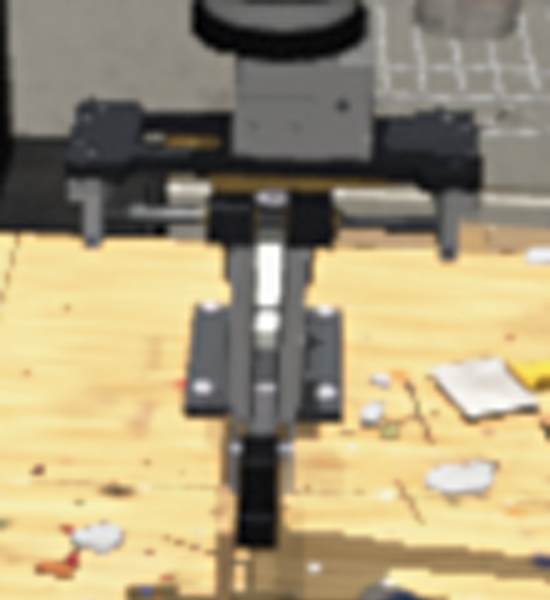

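Emit:
play_rows([
  [0.5,[0,0,-0.3],[0,0,0]],
  [0.5,[0,0,-0.5],[0,0,0]],
  [0.5,[0,0,-0.7],[0,0,0]],
  [0.5,[0,0,-0.7],[0,0,0]],
  [0.5,[0,0,-0.7],[0,0,0]],
])

```text
time: 8.17
tool_pos: [0.5032, 0.0083, 0.1533]
ee_rot: [-3.141, -0.0, 1.57]
wrist_force: [-0.2, -0.4, -1.1]
width: 0.0098
```

Emit:
play_rows([
  [0.5,[0,0,-0.1],[0,0,0]],
  [0.5,[0,0,-0.2],[0,0,0]],
  [0.5,[0,0,-0.2],[0,0,0]],
  [0.5,[0,0,-0.2],[0,0,0]],
])

```text
time: 8.5
tool_pos: [0.5036, 0.0082, 0.1526]
ee_rot: [3.14, 0.0, 1.57]
wrist_force: [-2.1, -0.2, 5.1]
width: 0.0097
```

Emit:
play_rows([
  [0.5,[0,-0.5,0.2],[0,0,0]],
  [0.5,[0,-2,0.2],[0,0,0]],
  [0.5,[0,-4,0.2],[0,0,0]],
  [0.5,[0,-6,0.2],[0,0,0]],
  [0.5,[0,-8,0.2],[0,0,0]],
  [0.5,[0,-9.5,0.2],[0,0,0]],
  [0.5,[0,-10,0.2],[0,0,0]],
  [0.5,[0,-10,0.2],[0,0,0]],
])

```text
time: 9.17
tool_pos: [0.5031, -0.0928, 0.1528]
ee_rot: [-3.141, -0.0, 1.568]
wrist_force: [-1.3, -0.2, -0.9]
width: 0.0099
```

Emit:
play_rows([
  [0.5,[0,-1,0],[0,0,0]],
  [0.5,[0,-2,0],[0,0,0]],
  [0.5,[0,-3,0],[0,0,0]],
  [0.5,[0,-3.5,0],[0,0,0]],
  [0.5,[0,-3.5,0],[0,0,0]],
  [0.5,[0,-3.5,0],[0,0,0]],
])

```text
time: 9.67
tool_pos: [0.5034, -0.1269, 0.1535]
ee_rot: [3.142, -0.0, 1.569]
wrist_force: [-0.1, -0.1, -1.8]
width: 0.0097
```

```bash
python3 - <<'E'
from h import *
s=snapshot('side'); t=snapshot('top'); o=get_obs(); print(o['tool_pos'],o['ee_rot'],o['width'],o['wrist_force'])
a=cv2.resize(s['pixels'][110:220,300:390,::-1],None,fx=5,fy=5,interpolation=cv2.INTER_CUBIC)
b=cv2.resize(t['pixels'][185:245,310:400,::-1],None,fx=3.8,fy=3.8,interpolation=cv2.INTER_CUBIC)
im=np.zeros((600,800,3),np.uint8); im[:550,:450]=a; im[:228,455:797]=b
cv2.imwrite('pics/s5.png',im)
E
```

```text
[ 0.50337766 -0.12642342  0.15349115] [ 3.14148607e+00 -3.60869323e-04  1.57001740e+00] 0.00949237436095159 [ 0.84054336 -0.58721875 -1.60210775]
```

View pics/s5.png

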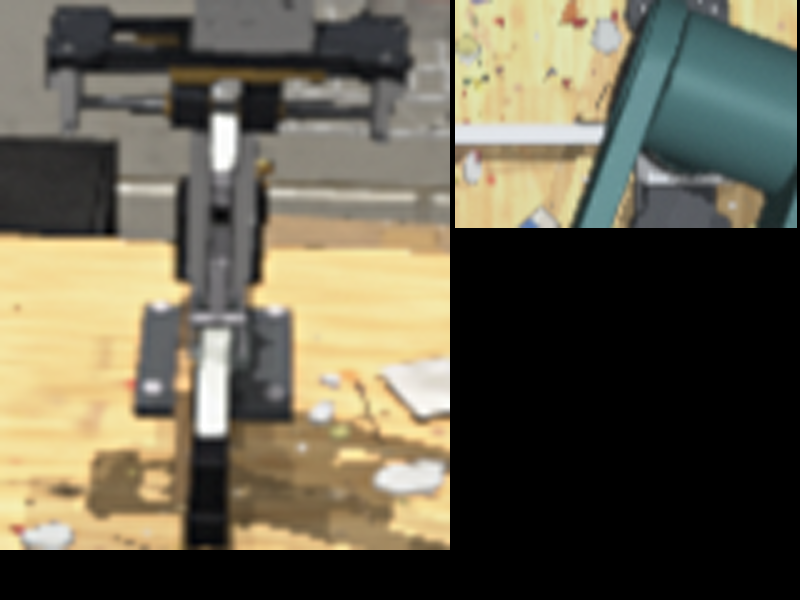

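Emit:
play_rows([
  [0.5,[0,0,-0.1],[0,0,0]],
  [0.5,[0,0,-0.1],[0,0,0]],
  [1.5,[0,0,-0.1],[0,0,0]],
  [3,[0,0,-0.1],[0,0,0]],
  [3,[0,0,-0.1],[0,0,0]],
  [3,[0,0,-0.1],[0,0,0]],
  [3,[0,0,1.5],[0,0,0]],
  [3,[0,0,3],[0,0,0]],
])

```text
time: 10.43
tool_pos: [0.5026, -0.1264, 0.1828]
ee_rot: [-3.139, -0.001, 1.57]
wrist_force: [-0.3, -0.4, 1.5]
width: 0.0302
```

Emit:
play_rows([
  [3,[0,0,3],[0,0,0]],
  [3,[0,0,6],[0,0,0]],
  [3,[-2,2,6],[0,0,0]],
  [3,[-4,5,6],[0,0,0]],
  [3,[-6,8,6],[0,0,0]],
  [3,[-8,11,6],[0,0,0]],
  [3,[-10,14,6],[0,0,0]],
  [3,[-12,17,6],[0,0,0]],
])

```text
time: 11.1
tool_pos: [0.3822, 0.0444, 0.2437]
ee_rot: [3.141, -0.0, 1.569]
wrist_force: [0.7, 0.4, -0.0]
width: 0.0296
```

Emit:
play_rows([
  [3,[-1,3,0],[0,0,0]],
  [3,[-2,6,0],[0,0,0]],
  [3,[-2,9,0],[0,0,0]],
  [3,[-2,10,0],[0,0,0]],
  [3,[-2,10,0],[0,0,0]],
])

```text
time: 11.52
tool_pos: [0.3629, 0.1453, 0.2437]
ee_rot: [3.141, -0.001, 1.574]
wrist_force: [-0.2, 0.2, 0.1]
width: 0.03
```

```bash
python3 - <<'E'
from h import *
s=snapshot('side'); t=snapshot('top'); o=get_obs(); print(o['tool_pos'],o['time'],o['width'],o['wrist_force'])
a=cv2.resize(s['pixels'][115:215,310:380,::-1],None,fx=5,fy=5,interpolation=cv2.INTER_CUBIC)
b=cv2.resize(t['pixels'][205:240,330:410,::-1],None,fx=10,fy=10,interpolation=cv2.INTER_CUBIC)[:,:800]
im=np.zeros((600,800,3),np.uint8); im[:350,:800]=b; im[350:,:350]=a[100:350]; 
c=cv2.resize(t['pixels'][205:240,395:460,::-1],None,fx=6.8,fy=6.8,interpolation=cv2.INTER_CUBIC); im[352:590,355:797]=c
cv2.imwrite('pics/s6.png',im); np.save('top6.npy',t,allow_pickle=True)
E
```

```text
[0.36327962 0.14322864 0.24355835] 11.6167 0.029917548055221052 [-0.54787922  0.70325901 -0.47438723]
```

View pics/s6.png

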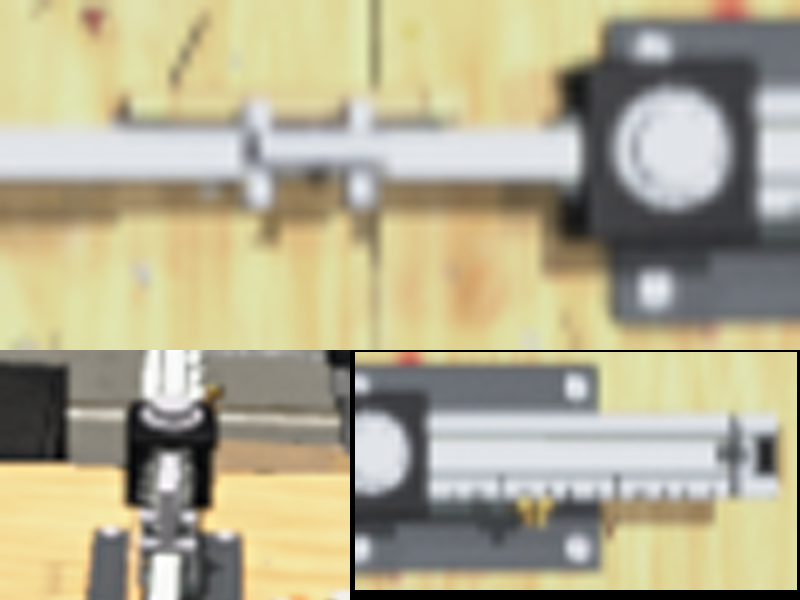

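```bash
python3 - <<'E'
from h import *
t0=np.load('top0.npy',allow_pickle=True).item()['pixels'].astype(int).sum(2); t=np.load('top6.npy',allow_pickle=True).item()['pixels'].astype(int)
print('band0'); print(t0[217:225,355:369])
print('now blue-ch'); 
for r in list(range(214,228)): print(r,t[r,350:372].sum(1))
E
```

```text
band0
[[613 601 596 608 586 477 459 514 598 610 614 608 498 596]
 [648 647 647 648 639 507 334 426 622 647 650 646 614 644]
 [664 664 664 664 656 533 316 425 641 663 664 663 661 663]
 [666 666 665 664 655 534 320 432 641 665 664 666 667 667]
 [658 658 657 658 651 527 321 426 636 657 660 658 658 658]
 [564 562 560 563 550 448 303 396 543 559 560 557 548 559]
 [389 377 375 374 368 341 310 367 398 363 376 367 328 360]
 [365 361 357 351 346 352 362 390 391 348 357 345 289 336]]
now blue-ch
214 [581 581 581 584 574 602 607 586 587 584 586 588 588 583 563 611 619 572
 590 595 595 584]
215 [594 594 590 564 554 650 657 605 597 594 598 599 588 558 482 640 663 614
 600 601 599 594]
216 [524 524 519 454 509 661 671 548 517 519 519 523 499 450 397 658 675 566
 525 522 511 504]
217 [482 482 480 451 494 610 652 477 434 430 437 458 429 419 448 647 653 512
 463 468 460 459]
218 [625 623 624 607 504 469 641 605 593 593 591 607 595 591 600 653 654 608
 611 629 631 632]
219 [683 684 682 670 469 383 653 676 675 676 676 676 676 676 676 679 679 678
 678 683 682 683]
220 [687 687 689 673 463 358 599 630 634 632 631 626 620 630 626 626 626 634
 653 683 687 687]
221 [678 680 681 671 535 470 495 481 491 487 457 426 421 469 460 494 499 508
 581 671 680 681]
222 [589 581 571 570 557 620 568 398 387 383 328 242 288 390 367 556 568 475
 487 573 587 587]
223 [416 402 341 349 479 664 663 417 352 345 325 277 322 380 377 650 664 475
 386 387 383 378]
224 [419 415 343 334 447 648 655 432 377 363 365 351 372 397 372 619 637 478
 383 365 357 345]
225 [394 385 365 364 400 539 547 394 371 356 358 369 393 405 363 492 510 416
 388 388 370 363]
226 [474 466 458 483 480 479 394 336 359 351 353 361 399 480 468 405 384 343
 475 493 477 468]
227 [560 554 546 578 586 561 391 344 440 443 448 467 501 576 550 428 359 351
 564 582 566 558]
```

Emit:
play_rows([
  [0,[1,-3,0],[0,0,0]],
  [0,[2,-6,0],[0,0,0]],
  [0,[3,-9,0],[0,0,0]],
  [0,[4,-12,0],[0,0,0]],
  [0,[6,-15,0],[0,0,0]],
  [0,[7,-18,0],[0,0,0]],
  [0,[8,-20,0],[0,0,0]],
  [0,[8,-20,0],[0,0,0]],
])

```text
time: 12.28
tool_pos: [0.444, -0.0616, 0.2427]
ee_rot: [-3.14, 0.002, 1.562]
wrist_force: [-0.0, 1.0, -0.1]
width: 0.0004
```

Emit:
play_rows([
  [0,[1,-3,0],[0,0,0]],
  [0,[2,-6,0],[0,0,0]],
  [0,[3,-9,0],[0,0,0]],
  [0,[4,-12,0],[0,0,0]],
  [0,[5,-15,0],[0,0,0]],
  [0,[5.9,-16.6,0],[0,0,0]],
  [0,[5.9,-16.6,0],[0,0,0]],
  [0,[5.9,-16.6,0],[0,0,0]],
])

```text
time: 12.95
tool_pos: [0.5017, -0.2232, 0.243]
ee_rot: [-3.14, -0.001, 1.568]
wrist_force: [0.4, -0.1, -0.3]
width: 0.0008
```

Emit:
play_rows([
  [0,[0,0,-3],[0,0,0]],
  [0,[0,0,-5.5],[0,0,0]],
  [0,[0,0,-6.5],[0,0,0]],
  [0,[0,0,-6.9],[0,0,0]],
  [0,[0,0,-7.2],[0,0,0]],
  [0,[0,0,-7.5],[0,0,0]],
  [0,[0,0,-7.7],[0,0,0]],
  [0,[0,0,-7.7],[0,0,0]],
])

```text
time: 13.62
tool_pos: [0.5026, -0.2223, 0.1681]
ee_rot: [3.14, 0.0, 1.57]
wrist_force: [-2.2, 2.6, 4.1]
width: 0.0003
```

Emit:
play_rows([
  [0,[0,0,-0.1],[0,0,0]],
  [0,[0,0,-0.2],[0,0,0]],
  [0,[0,0,-0.2],[0,0,0]],
])

```text
time: 13.87
tool_pos: [0.5028, -0.2225, 0.165]
ee_rot: [3.14, -0.0, 1.57]
wrist_force: [-1.4, 2.5, 3.3]
width: 0.0004
```

Emit:
play_rows([
  [0,[0,0,-0.1],[0,0,0]],
  [0,[0,0,-0.2],[0,0,0]],
  [0,[0,0,-0.2],[0,0,0]],
  [0,[0,0,-0.2],[0,0,0]],
])

```text
time: 14.2
tool_pos: [0.5028, -0.2226, 0.1642]
ee_rot: [3.14, 0.0, 1.57]
wrist_force: [-2.1, 3.6, 8.3]
width: 0.0003
```

Emit:
play_rows([
  [0,[0,0,-0.1],[0,0,0]],
  [0,[0,0,-0.2],[0,0,0]],
  [0,[0,0,-0.2],[0,0,0]],
])

```text
time: 14.45
tool_pos: [0.5029, -0.2226, 0.1641]
ee_rot: [3.138, 0.001, 1.57]
wrist_force: [-5.1, 5.0, 15.0]
width: 0.0005
```

Emit:
play_rows([
  [0,[0,0,3],[0,0,0]],
  [2,[0,0,6],[0,0,0]],
  [4,[0,1,8],[0,0,0]],
  [5,[0,4,8],[0,0,0]],
  [5,[0,7,8],[0,0,0]],
  [5,[0,10,8],[0,0,0]],
  [5,[0,13,8],[0,0,0]],
  [5,[0,16,8],[0,0,0]],
])

```text
time: 15.12
tool_pos: [0.5028, -0.0622, 0.2397]
ee_rot: [3.141, 0.001, 1.569]
wrist_force: [0.6, -0.1, -0.8]
width: 0.0442
```

Emit:
play_rows([
  [5,[0,3,0],[0,0,0]],
  [5,[0,6,0],[0,0,0]],
  [5,[0,9,0],[0,0,0]],
  [5,[0,11,0],[0,0,0]],
  [5,[0,11.5,0],[0,0,0]],
  [5,[0,11.5,0],[0,0,0]],
  [5,[0,11.5,0],[0,0,0]],
])

```text
time: 15.7
tool_pos: [0.5027, 0.0514, 0.24]
ee_rot: [3.142, 0.001, 1.57]
wrist_force: [0.1, -0.4, 0.4]
width: 0.0501
```

Emit:
play_rows([
  [5,[0,0.2,-3],[0,0,0]],
  [5,[0,0.2,-6],[0,0,0]],
  [5,[0,0.2,-8],[0,0,0]],
  [5,[0,0.2,-9.2],[0,0,0]],
  [5,[0,0.2,-9.2],[0,0,0]],
  [5,[0,0.2,-9.2],[0,0,0]],
])

```text
time: 16.2
tool_pos: [0.5026, 0.0532, 0.1485]
ee_rot: [-3.141, 0.0, 1.568]
wrist_force: [0.5, -0.1, -0.1]
width: 0.0501
```

Emit:
play_rows([
  [3,[0,0,0],[0,0,0]],
  [2.4,[0,0,0],[0,0,0]],
  [1.5,[0,0,0],[0,0,0]],
  [1,[0,0,0],[0,0,0]],
  [1,[0,0,0],[0,0,0]],
  [1,[0,0,0],[0,0,0]],
])

```text
time: 16.7
tool_pos: [0.504, 0.0544, 0.1493]
ee_rot: [3.137, 0.0, 1.57]
wrist_force: [4.2, -0.6, -0.6]
width: 0.0177
```

Emit:
play_rows([
  [1,[0,0.1,0],[0,0,0]],
  [1,[0,0.3,0],[0,0,0]],
  [1,[0,0.6,0],[0,0,0]],
  [1,[0,1,0],[0,0,0]],
  [1,[0,1.5,0],[0,0,0]],
  [1,[0,2,0],[0,0,0]],
  [1,[0,2.4,0],[0,0,0]],
  [1,[0,2.6,0],[0,0,0]],
])

```text
time: 17.37
tool_pos: [0.5041, 0.0792, 0.1493]
ee_rot: [3.137, 0.003, 1.569]
wrist_force: [3.7, -3.9, -0.4]
width: 0.0178
```

Emit:
play_rows([
  [1,[0,0.2,0],[0,0,0]],
  [1,[0,0.6,0],[0,0,0]],
  [1,[0,1.1,0],[0,0,0]],
  [1,[0,1.6,0],[0,0,0]],
  [1,[0,2.1,0],[0,0,0]],
  [1,[0,2.5,0],[0,0,0]],
  [1,[0,2.8,0],[0,0,0]],
  [1,[0,3,0],[0,0,0]],
])

```text
time: 18.03
tool_pos: [0.5042, 0.1088, 0.1493]
ee_rot: [3.137, 0.003, 1.569]
wrist_force: [5.1, -3.8, 0.9]
width: 0.0174
```

Emit:
play_rows([
  [1,[0,0.2,0],[0,0,0]],
  [1,[0,0.6,0],[0,0,0]],
  [1,[0,1.1,0],[0,0,0]],
  [1,[0,1.6,0],[0,0,0]],
  [1,[0,2.0,0],[0,0,0]],
  [1,[0,2.3,0],[0,0,0]],
  [1,[0,2.4,0],[0,0,0]],
  [1,[0,2.4,0],[0,0,0]],
])

```text
time: 18.7
tool_pos: [0.5042, 0.1329, 0.1493]
ee_rot: [3.137, 0.003, 1.569]
wrist_force: [4.2, -3.4, 1.8]
width: 0.0179
```

```bash
python3 - <<'E'
from h import *
s=snapshot('side'); t=snapshot('top'); o=get_obs(); print(o['tool_pos'],o['time'],o['width'],o['wrist_force'])
b=cv2.resize(t['pixels'][205:240,320:400,::-1],None,fx=5,fy=5,interpolation=cv2.INTER_CUBIC)
c=cv2.resize(t['pixels'][205:240,390:460,::-1],None,fx=11,fy=11,interpolation=cv2.INTER_CUBIC)
im=np.zeros((600,800,3),np.uint8); im[:385,:770]=c; im[390:565,:400]=b
a=cv2.resize(s['pixels'][120:220,290:400,::-1],None,fx=2.0,fy=2.0); im[390:590,500:720]=a
cv2.imwrite('pics/s7.png',im); np.save('top7.npy',t,allow_pickle=True)
E
```

```text
[0.50416586 0.13289401 0.14930094] 18.8 0.017560721435845476 [ 4.76294262 -3.75867334  0.12251832]
```

View pics/s7.png

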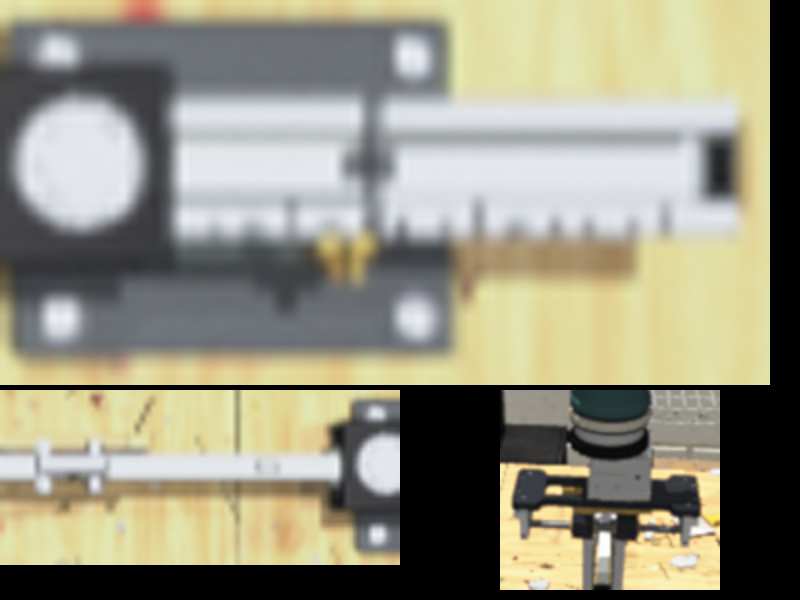

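```bash
python3 - <<'E'
from h import *
s=np.load('side0.npy',allow_pickle=True).item(); t=np.load('top7.npy',allow_pickle=True).item(); t0=np.load('top0.npy',allow_pickle=True).item()
im=np.zeros((600,800,3),np.uint8)
z=lambda p,x0,x1,y0,y1,k:cv2.resize(p['pixels'][y0:y1,x0:x1,::-1],None,fx=k,fy=k,interpolation=cv2.INTER_NEAREST)
im[:320,:520]=z(t,411,437,214,230,20); im[330:594,:520]=z(t0,411,437,218,231,20)[:264][:,:520] if False else cv2.resize(z(t0,411,437,218,231,20),(520,264),interpolation=cv2.INTER_NEAREST)
im[:600,530:800]=cv2.resize(z(s,331,358,123,183,10),(270,600))
cv2.imwrite('pics/s8.png',im)
def tri(a,b):
    P=[K@np.c_[R,tt] for K,R,tt in (cam(t),cam(s))]
    X=cv2.triangulatePoints(P[0],P[1],np.array(a,float),np.array(b,float)).ravel(); return X[:3]/X[3]
print(tri((421.5,227.5),(353,143)))
for zz in (.12,.13,.14,.15): print(zz,proj(s,[[.503,-.387,zz],[.483,-.3,zz]]),at_z(t,421.5,227,zz))
r=t['pixels'].astype(int).sum(2)[213:224,418:432]; print(r)
p=t['pixels'].astype(int)[224:233,416:428]; print(p[:,:,0]-p[:,:,2])
E
```

```text
[ 0.47873852 -0.30074338  0.13976748]
0.12 [[345.0042587  136.94410991]
 [351.06811647 148.95220886]] [ 0.48135484 -0.30592758  0.12      ]
0.13 [[345.11817482 134.08489814]
 [351.21665538 145.9734168 ]] [ 0.48108319 -0.30333834  0.13      ]
0.14 [[345.23307521 131.20098189]
 [351.36655636 142.96731009]] [ 0.48081154 -0.30074911  0.14      ]
0.15 [[345.34897268 128.29203959]
 [351.51783821 139.93351131]] [ 0.48053989 -0.29815987  0.15      ]
[[440 440 438 439 429 354 355 421 435 437 437 438 472 617]
 [613 610 614 612 589 394 441 586 610 610 610 609 613 656]
 [682 682 681 681 667 420 505 664 679 680 681 681 681 682]
 [634 633 633 631 603 384 469 601 622 624 624 624 624 622]
 [589 584 583 565 499 334 419 473 496 498 498 497 498 499]
 [670 670 661 560 457 315 393 464 584 607 610 610 607 609]
 [691 690 677 453 359 273 337 436 664 684 685 687 687 686]
 [692 692 678 439 364 277 335 425 669 692 692 693 692 692]
 [687 686 679 572 528 354 431 558 677 689 691 689 691 690]
 [621 617 618 594 572 396 510 646 667 672 670 671 670 671]
 [592 586 585 581 571 430 500 647 659 665 667 664 661 665]]
[[-12  -9  -8  -8  -9  -8  -9  -9 -12  -9 -12  -9]
 [-11  -9  -8  -7  -7  -6  -5   1  -8 -12  -8 -12]
 [ -9  -8  -1  36  42  16  38  55   8  -8  -7  -9]
 [ -6   1  24  76  85  58  91  83  28  -4  -6  -6]
 [ -6   4  18  58  81  64  86  48   9  -5  -6  -7]
 [ -6  -5  -1  30  74  59  73  18  -6  -8  -8  -8]
 [ -7  -7  -8   6  34  28  41   3  -9  -9 -11 -11]
 [ -6  -8  -9  -9  -6  -6  -2  -9 -11 -10 -11 -11]
 [ -6 -10 -10 -12 -11 -10 -10 -10 -11 -11 -13 -12]]
```

View pics/s8.png

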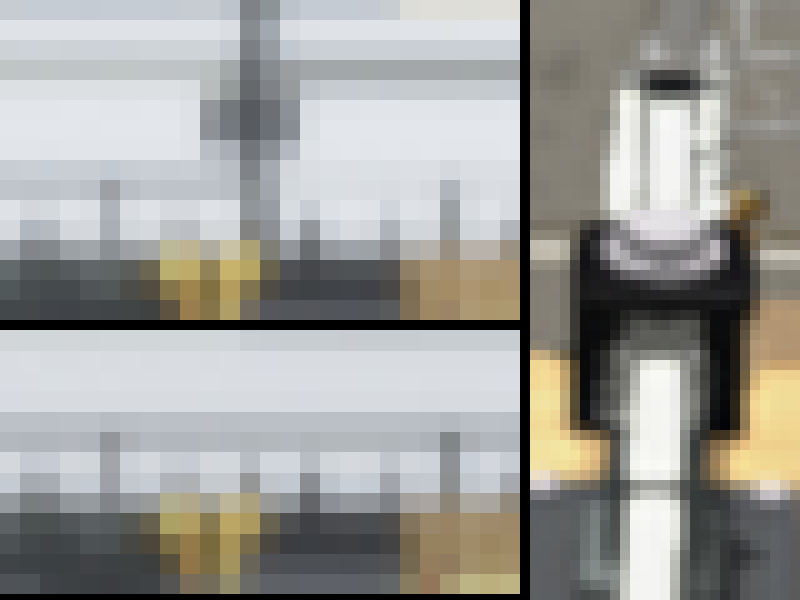

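```bash
python3 - <<'E'
from h import *
from scipy.optimize import brentq
t0=np.load('top0.npy',allow_pickle=True).item(); t=np.load('top7.npy',allow_pickle=True).item()
def col(im,r,c0,c1):
    g=im['pixels'].astype(float).sum(2)[r,c0:c1]; b=np.median(g); w=np.clip(b-g-20,0,None); return (w*np.arange(c0,c1)).sum()/w.sum()
a=[col(t0,r,443,455) for r in (214,215)]; b=[col(t,r,418,430) for r in (214,215)]
print(a,b); print(t0['pixels'].astype(int).sum(2)[212:226,444:458])
print('brass z tests')
for D in (.0775,.0785,.0795):
    f=lambda z: (at_z(t,np.mean(b),214.5,z)-at_z(t0,np.mean(a),214.5,z))[1]-D
    print(D,brentq(f,-.1,.4))
# scale long lines (row 223) spacing 50 mm
g=t0['pixels'].astype(int).sum(2)[222:226,405:455]; print(g)
E
```

```text
[np.float64(450.2457142857143), np.float64(450.35459940652817)] [np.float64(423.4457142857143), np.float64(423.3926767676768)]
[[573 559 572 587 590 592 585 585 602 602 592 575 580 575]
 [586 572 580 595 594 595 549 578 603 605 600 581 597 578]
 [628 627 628 633 635 619 476 565 627 635 633 631 632 585]
 [655 655 655 654 657 641 417 515 641 655 657 654 640 551]
 [586 586 588 583 584 564 383 416 567 582 566 557 542 482]
 [508 505 506 503 480 445 342 369 524 471 355 308 340 431]
 [607 609 608 590 463 397 295 354 544 483 244 137 251 425]
 [658 661 660 645 391 313 252 313 453 488 246 104 238 420]
 [664 664 664 647 388 325 244 313 425 485 236 107 234 415]
 [656 658 658 648 521 464 315 400 521 500 240 110 233 414]
 [573 574 574 569 549 515 368 475 594 502 282 208 276 420]
 [548 550 550 538 539 533 372 483 604 568 505 493 494 469]
 [645 652 646 591 642 631 381 488 639 655 652 652 642 545]
 [604 625 612 504 609 604 378 472 611 630 633 630 610 581]]
brass z tests
0.0775 0.16184632871729346
0.0785 0.14661597433426862
0.0795 0.13138561995124384
[[300 541 580 580 578 578 579 579 578 579 580 565 574 580 577 577 578 574
  577 576 576 577 576 576 578 577 574 571 556 573 580 577 576 577 577 577
  573 574 579 573 574 574 569 549 515 368 475 594 502 282]
 [291 522 552 554 548 555 553 547 547 554 544 453 535 554 548 548 555 553
  544 552 554 543 552 552 552 546 548 535 399 529 550 547 542 552 551 543
  549 547 541 548 550 550 538 539 533 372 483 604 568 505]
 [331 620 652 652 624 649 649 609 615 646 639 499 627 649 617 615 646 645
  568 641 643 569 639 652 646 591 643 633 436 622 647 614 611 646 646 577
  639 645 590 645 652 646 591 642 631 381 488 639 655 652]
 [321 590 623 616 547 609 610 514 520 606 610 488 602 613 540 533 605 604
  449 593 601 424 589 622 610 500 602 604 430 595 613 509 521 610 608 459
  599 607 481 604 625 612 504 609 604 378 472 611 630 633]]
```

```bash
python3 - <<'E'
from h import *
s=np.load('side0.npy',allow_pickle=True).item()
p=s['pixels'].astype(int).sum(2)//3; print('cols 336..356'); 
for r in range(124,150): print(r,p[r,336:357])
q=s['pixels'].astype(int); print((q[:,:,0]-q[:,:,2])[138:149,348:358])
for z in (.13,.14,.15,.16): print(z,np.round(proj(s,[[.503,-.386,z],[.503,-.40,z],[.482,-.30,z],[.52,-.386,z],[.486,-.386,z]]),1).tolist())
E
```

```text
cols 336..356
124 [131 131 129 129 129 126 118 115 128 133 132 127 118 119 127 142 161 138
 126 128 128]
125 [130 130 128 127 127 125 118 120 130 133 132 127 120 126 129 143 160 138
 127 127 127]
126 [130 129 128 126 126 125 131 138 133 131 131 125 127 145 133 138 158 137
 126 126 127]
127 [128 128 128 126 125 131 152 168 143 132 128 127 150 183 145 131 148 141
 138 139 137]
128 [124 127 127 125 124 133 160 180 158 142 132 135 164 186 149 135 150 159
 161 162 158]
129 [122 127 127 127 129 133 133 142 136 132 128 133 158 168 149 131 135 142
 140 140 139]
130 [122 125 126 132 147 141 103  73  67  68  71  99 151 183 176 139 130 134
 130 127 127]
131 [123 126 125 134 154 144  86  38  28  27  33  68 117 141 149 132 128 135
 137 133 129]
132 [126 127 128 166 231 218 131 111 101 103 106 116 179 184 161 132 125 130
 139 144 132]
133 [127 126 127 175 244 235 168 210 209 209 204 169 232 228 169 130 124 126
 131 137 130]
134 [127 124 123 170 240 230 175 236 245 244 230 176 230 219 171 135 130 132
 134 136 132]
135 [128 123 125 176 240 229 174 235 246 245 232 190 230 213 158 139 141 145
 149 158
[... 1287 characters left out ...]
  6 14 15 16 15 15 15 16]
 [ 3  4  6 13 15 14 15 15 15 16]
 [ 1  3  4 12 14 13 15 14 16 15]
 [ 2  2  9 24 25 19 14 14 15 16]
 [ 1  5 19 51 62 43 20 14 15 15]
 [ 1  1 16 50 71 60 34 16 14 16]
 [ 2  4 21 55 57 43 33 17 14 14]
 [ 0  1 14 38 26 24 22 18 19 17]
 [-1 -3  0 12 28 42 26 23 26 26]
 [-1 -1 -2  0 19 30 20 19 21 21]
 [ 0  0 -1 -4  6 13 15 16 17 16]]
0.13 [[345.1, 134.2], [345.2, 132.5], [351.5, 146.0], [339.8, 134.0], [350.4, 134.4]]
0.14 [[345.2, 131.3], [345.3, 129.6], [351.7, 143.0], [339.9, 131.2], [350.5, 131.5]]
0.15 [[345.3, 128.4], [345.4, 126.7], [351.8, 139.9], [340.0, 128.3], [350.7, 128.6]]
0.16 [[345.5, 125.5], [345.5, 123.8], [352.0, 136.9], [340.1, 125.3], [350.8, 125.6]]
```

Emit:
play_rows([
  [1,[0,0.1,0],[0,0,0]],
  [1,[0,0.3,0],[0,0,0]],
  [1,[0,0.5,0],[0,0,0]],
  [1,[0,0.6,0],[0,0,0]],
  [1,[0,0.6,0],[0,0,0]],
  [1,[0,0.6,0],[0,0,0]],
])

```text
time: 19.3
tool_pos: [0.5042, 0.1387, 0.1493]
ee_rot: [3.137, 0.003, 1.569]
wrist_force: [4.5, -4.7, -0.2]
width: 0.0175
```

```bash
python3 - <<'E'
from h import *
t=snapshot('top'); o=get_obs(); print(o['tool_pos'],o['time'],o['width'],o['wrist_force'])
P=[];B=[];M=[]
for i in range(4):
    t=snapshot('top'); g=t['pixels'].astype(float).sum(2)
    for r in (213,214,215):
        x=g[r,415:430]; w=np.clip(np.median(x)-x-20,0,None); P.append((w*np.arange(415,430)).sum()/w.sum())
    q=t['pixels'].astype(float); w=np.clip((q[:,:,0]-q[:,:,2])[227:231,415:427]+8,0,None); B.append((w.sum(0)*np.arange(415,427)).sum()/w.sum())
print(np.mean(P),np.mean(B))
for z in (.14,.145,.148): print(z,at_z(t,np.mean(P),219,z)[1])
print('index .14',at_z(t,np.mean(B),227.5,.14)[1])
c=cv2.resize(t['pixels'][205:240,390:460,::-1],None,fx=8,fy=8,interpolation=cv2.INTER_CUBIC)
b=cv2.resize(t['pixels'][205:240,310:390,::-1],None,fx=8,fy=8,interpolation=cv2.INTER_CUBIC)
im=np.zeros((565,640,3),np.uint8); im[:280,:560]=c; im[282:562]=b; cv2.imwrite('pics/s9.png',im)
E
```

```text
[0.50417877 0.13866272 0.14929323] 19.35 0.01771400984477769 [ 5.50823119 -3.61396588  0.15593638]
421.4437587583418 420.8919936837401
0.14 -0.30106145819564306
0.145 -0.29976554042435827
0.148 -0.29898798976158747
index .14 -0.2989418718762097
```

View pics/s9.png

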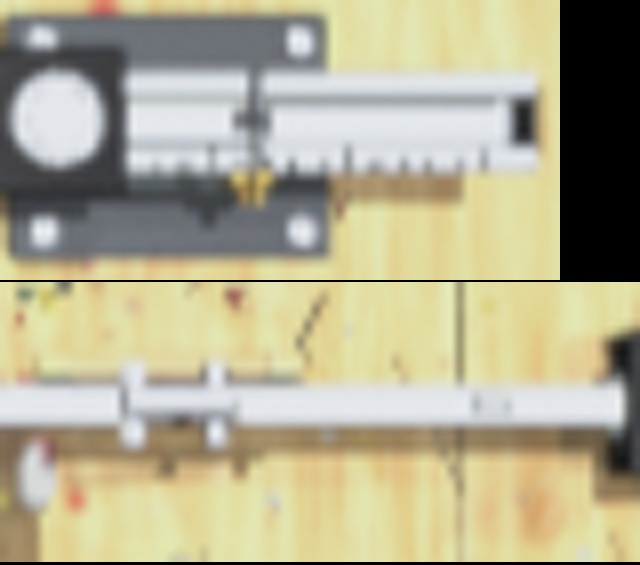

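Emit:
play_rows([
  [1,[0,0.1,0],[0,0,0]],
  [1,[0,0.1,0],[0,0,0]],
  [1,[0,0.1,0],[0,0,0]],
  [1,[0,0.1,0],[0,0,0]],
])

```text
time: 19.88
tool_pos: [0.5042, 0.1395, 0.1493]
ee_rot: [3.137, 0.003, 1.569]
wrist_force: [5.1, -4.3, 1.1]
width: 0.0178
```

```bash
python3 - <<'E'
from h import *
t=snapshot('top'); g=t['pixels'].astype(float).sum(2); P=[]
for r in (213,214,215):
    x=g[r,413:430]; w=np.clip(np.median(x)-x-20,0,None); P.append((w*np.arange(413,430)).sum()/w.sum())
o=get_obs(); print(P,o['tool_pos'],o['width'],o['wrist_force']); print(close_job())
E
```

```text
[np.float64(421.01960784313724), np.float64(421.27385892116183), np.float64(421.2857142857143)] [0.50419406 0.13953106 0.14928556] 0.017722306476729666 [ 6.23405745 -4.9423447  -0.04826986]
the job is handed in; nothing more can be done
None
```

I did all the steps in the order asked and handed the job in at about 20 s of the 61 s allowed, with the gripper still holding the knob.

- **Frame:** I hooked it on near the knob, slid it to the band and let go. It was still hanging there in the last picture, after nearly all of the pull. The band shows between the two straps, but about 2 mm closer to the collar than exactly midway. I judged that close enough and did not nudge it.
- **Lock button:** I pressed it to its stop at about 7 mm of travel, where the force rose to 15 N with no further movement. The sight arm then came out freely.
- **Sight arm:** I pulled it out about 85 mm. In the last check the pointer was at pixel column 421.2 and the index clip at 420.9, with the grip steady at 17.7 mm and about 5 N of spring pull.
- **Pointer accuracy:** The pointer's height was hard to measure: the side view suggested either about 141 or 148 mm, and the pull distance gave about 147 mm. I aimed between them, so the pointer may be off the index by 1 mm or so.
- **Jar, spool and eraser:** I never went near them, but I did not check their positions at the end.

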